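# Transfer stripped shaft parts from drip tray to parts tray in order

### The job

The four parts stripped from a pump shaft (gear, bearing, sleeve, pulley) stand on the posts of the steel drip tray in the order in which they came off. Put them into the wooden parts tray, one in each bay, in the same order from left to right as seen from the robot, so that the order of assembly is not lost. Each must lie flat on the floor of its bay, same side up as now; set them down, do not drop them.

Things in the scene. Friction and masses are not known exactly. Their poses are not given: they have to be found in the camera images.
- gear_mid (a point): Spur gear, dark steel, 27 teeth, outside diameter 58 mm over a face 20 mm thick, with a hub of diameter 36 mm on top, 28 mm high in all; 0.32 kg. Loose, axis (z) upright, 25 mm bore right through. The point: on the axis, half-way up. It starts on the drip tray's floor, a post through its bore (up to 5 mm off centre). Grip it round the outside from above.
- bearing_mid (a point): Ball bearing, bright steel rings with a black seal between them, outside diameter 52 mm, 15 mm high; 0.13 kg. Loose, axis (z) upright, 25 mm bore right through. The point: on the axis, half-way up. It starts on the drip tray's floor, a post through its bore (up to 5 mm off centre). Grip it round the outside from above.
- sleeve_mid (a point): Plain spacer sleeve, bright steel tube, outside diameter 36 mm, 40 mm high; 0.165 kg. Loose, axis (z) upright, 25 mm bore right through. The point: on the axis, half-way up. It starts on the drip tray's floor, a post through its bore (up to 5 mm off centre). Grip it round the outside from above.
- pulley_mid (a point): V-belt pulley, cast aluminium, smooth grooved rim of diameter 64 mm, dished top face, 24 mm high; 0.25 kg. Loose, axis (z) upright, 25 mm bore right through. The point: on the axis, half-way up. It starts on the drip tray's floor, a post through its bore (up to 5 mm off centre). Grip it round the outside from above.
- drip_tray: Grey sheet-steel tray, fixed, 130 (x) by 384 (y) mm, floor 3 mm thick, lip 13 mm above the bench, wire handles at its ends. Four posts stand in a row at y = +135, +45, -45, -135 mm. Origin: centre of its underside, on the bench; y along the row, to the left as seen from the robot (within 0.12 rad), x away from the robot. Nearer to the robot than the parts tray, or beyond it.
- post_gear: The post on which the gear stands at the start: a fixed upright steel rod of diameter 10 mm with a round tip, 47 mm high above the tray's floor. All four posts look alike; which of the four places this one has changes from start to start. Origin: foot of the rod, on the tray's floor, 3 mm above the bench; axes parallel to the drip tray's.
- post_bearing: The post on which the bearing stands at the start: a fixed upright steel rod of diameter 10 mm with a round tip, 47 mm high above the tray's floor. All four posts look alike; which of the four places this one has changes from start to start. Origin: foot of the rod, on the tray's floor, 3 mm above the bench; axes parallel to the drip tray's.
- post_sleeve: The post on which the sleeve stands at the start: a fixed upright steel rod of diameter 10 mm with a round tip, 47 mm high above the tray's floor. All four posts look alike; which of the four places this one has changes from start to start. Origin: foot of the rod, on the tray's floor, 3 mm above the bench; axes parallel to the drip tray's.
- post_pulley: The post on which the pulley stands at the start: a fixed upright steel rod of diameter 10 mm with a round tip, 47 mm high above the tray's floor. All four posts look alike; which of the four places this one has changes from start to start. Origin: foot of the rod, on the tray's floor, 3 mm above the bench; axes parallel to the drip tray's.
- parts_tray: Open wooden tray, fixed, 150 (x) by 368 (y) mm, 40 mm high, walls and floor 8 mm thick. Three 8 mm dividers, 35 mm high, part it into four empty bays in a row, centred at y = +135, +45, -45, -135 mm, each 82 (y) by 134 (x) mm inside. Origin: centre of its underside, on the bench; y along the row, to the left as seen from the robot (within 0.12 rad), x away from the robot.
Things that resemble listed ones, but are neither listed nor needed, are in the scene too. What is shaped like the part that bears sleeve_mid but purple or yellow is not meant. What is shaped like the part that bears pulley_mid but orange is not meant.

How it is judged (in metres and radians):
At the end, for the whole second after the job is handed in: Each part lies flat (height within 4 mm, tilt under 0.12 rad, same side up) and at rest in the bay whose place, counted from the left, is that of the post it started on, its centre within 30 mm of the bay's centre along the row and 65 mm across it (((y of post_gear in the frame of drip_tray between 0.115 and 0.155 m and y of gear_mid in the frame of parts_tray between 0.105 and 0.165 m) or (y of post_gear in the frame of drip_tray between 0.025 and 0.065 m and y of gear_mid in the frame of parts_tray between 0.015 and 0.075 m) or (y of post_gear in the frame of drip_tray between -0.065 and -0.025 m and y of gear_mid in the frame of parts_tray between -0.075 and -0.015 m) or (y of post_gear in the frame of drip_tray between -0.155 and -0.115 m and y of gear_mid in the frame of parts_tray between -0.165 and -0.105 m)) and x of gear_mid in the frame of parts_tray between -0.065 and 0.065 m and z of gear_mid in the frame of parts_tray between 0.018 and 0.026 m and angle between each of gear_mid, bearing_mid, sleeve_mid, pulley_mid's own z axis and vertical below 0.12 rad and linear speed of each of gear, bearing, sleeve, pulley below 0.02 m/s and ((y of post_bearing in the frame of drip_tray between 0.115 and 0.155 m and y of bearing_mid in the frame of parts_tray between 0.105 and 0.165 m) or (y of post_bearing in the frame of drip_tray between 0.025 and 0.065 m and y of bearing_mid in the frame of parts_tray between 0.015 and 0.075 m) or (y of post_bearing in the frame of drip_tray between -0.065 and -0.025 m and y of bearing_mid in the frame of parts_tray between -0.075 and -0.015 m) or (y of post_bearing in the frame of drip_tray between -0.155 and -0.115 m and y of bearing_mid in the frame of parts_tray between -0.165 and -0.105 m)) and x of bearing_mid in the frame of parts_tray between -0.065 and 0.065 m and z of bearing_mid in the frame of parts_tray between 0.0115 and 0.0195 m and ((y of post_sleeve in the frame of drip_tray between 0.115 and 0.155 m and y of sleeve_mid in the frame of parts_tray between 0.105 and 0.165 m) or (y of post_sleeve in the frame of drip_tray between 0.025 and 0.065 m and y of sleeve_mid in the frame of parts_tray between 0.015 and 0.075 m) or (y of post_sleeve in the frame of drip_tray between -0.065 and -0.025 m and y of sleeve_mid in the frame of parts_tray between -0.075 and -0.015 m) or (y of post_sleeve in the frame of drip_tray between -0.155 and -0.115 m and y of sleeve_mid in the frame of parts_tray between -0.165 and -0.105 m)) and x of sleeve_mid in the frame of parts_tray between -0.065 and 0.065 m and z of sleeve_mid in the frame of parts_tray between 0.024 and 0.032 m and ((y of post_pulley in the frame of drip_tray between 0.115 and 0.155 m and y of pulley_mid in the frame of parts_tray between 0.105 and 0.165 m) or (y of post_pulley in the frame of drip_tray between 0.025 and 0.065 m and y of pulley_mid in the frame of parts_tray between 0.015 and 0.075 m) or (y of post_pulley in the frame of drip_tray between -0.065 and -0.025 m and y of pulley_mid in the frame of parts_tray between -0.075 and -0.015 m) or (y of post_pulley in the frame of drip_tray between -0.155 and -0.115 m and y of pulley_mid in the frame of parts_tray between -0.165 and -0.105 m)) and x of pulley_mid in the frame of parts_tray between -0.065 and 0.065 m and z of pulley_mid in the frame of parts_tray between 0.016 and 0.024 m); the robot touches nothing.
It fails at once if the gear is dropped or thrown: out of the fingers it moves faster than 0.6 m/s (a free fall of about 18 mm) (linear speed of gear above 0.6 m/s and contact force between gear and the fingers below 0.05 N).
It fails at once if the bearing is dropped or thrown: out of the fingers it moves faster than 0.6 m/s (a free fall of about 18 mm) (linear speed of bearing above 0.6 m/s and contact force between bearing and the fingers below 0.05 N).
It fails at once if the sleeve is dropped or thrown: out of the fingers it moves faster than 0.6 m/s (a free fall of about 18 mm) (linear speed of sleeve above 0.6 m/s and contact force between sleeve and the fingers below 0.05 N).
It fails at once if the pulley is dropped or thrown: out of the fingers it moves faster than 0.6 m/s (a free fall of about 18 mm) (linear speed of pulley above 0.6 m/s and contact force between pulley and the fingers below 0.05 N).
It also fails if it takes over 90 s, if anything falls off the work surface, if the arm or the gripper's body presses on something with over 40 N, if the wrist force passes 120 N, or if a joint passes its speed limit or range.

### The arm

A 6-joint arm with a two-finger parallel gripper is mounted at the origin on the work surface. World frame = base frame: x ahead of the robot, y to its left, z up, the work surface at z = 0. Lengths are in mm, angles in rad, forces in N, time in s.
With the tool pointing down it reaches from about 350 to 775 mm from the base axis. Payload 7.3 kg.
Tool frame: the origin (TCP) lies where the fingers leave the gripper's body, on its centre line; the fingertips stand 66 mm ahead of it and the grasp point (between the pads) lies 47 mm ahead of it; z points along the fingers, y is the direction in which the jaws open and shut (so a half turn about z gives the same grasp; the last joint's range is limited). The gripper opens to 92 mm and grips with 3 to 60 N. Pads are 19 mm wide; open, the fingers measure 130 mm over their backs; the gripper's body (75 mm by 190 mm) begins 47 mm behind the grasp point.
Start: joints at [-0.146, 0.342, 1.524, -0, 1.275, -0.146], TCP at [525.013, 0.02, 292.241] pointing down, gripper open.
Joint ranges: [-2.53, 2.53], [-0.77, 2.02], [0.04, 2.7], [-1, 4.14], [0.28, 2.66], [-3.11, 3.11]. Speed limits (rad/s): [2.57, 2.57, 3.14, 3.14, 3.14, 3.14].

### API

Orientations are given as a rotation vector (axis times angle).
In Python, from plant import robot, kin, imaging, order gives the robot as it stands. Calls block until the motion is done:
- robot.move_to(position, orientation): joint-space move of the TCP to a pose.
- robot.move_l(position, velocity=150, frame=None): straight line of the TCP; frame=None keeps the orientation; velocity is the mean speed in mm/s.
- robot.set_joints(angles): joint-space move.
- robot.set_gripper(opening): finger opening in mm; the grip force is fixed at half the most; returns when the fingers have stopped.
- robot.hold(seconds).
- kin.ik(position, orientation): joint angles nearest the present ones, or None.
- robot.observe(): the state.
- imaging.grab_frame(name): name is "scene" or "side" or "wrist"; returns a dict with "color" (480x640x3 uint8, red, green, blue), "range_z" (480x640 float32, mm along the optical axis (not along the pixel's ray), 0 where there is no reading), "camera_matrix" (3x3 intrinsics, pixels), "R" (3x3) and "t" (3): a world point X has camera coordinates R X + t; the wrist camera has in their place "mount" (4x4, takes a point from camera to tool coordinates, whose origin is the TCP and whose axes are the flange's). Camera axes: x right, y down, z forward; pixel columns grow to the right and rows downward; lengths in mm; the calibration is good to about 2 mm. The wrist camera is an equidistant fisheye: a pixel r from the principal point sees the ray r / f radians off the axis. A picture is of the moment at which its call begins: read the wrist's pose just before it.
A pose or a line that the arm cannot do raises robot.IKError and nothing moves.
- order.close_job(): hands the job in, once; it reports no verdict.
The state is a dict: "clock": time; "joint_positions": joint angles; "qd": joint speeds; "joint_torque": joint torques, N m; "tool_pos": TCP position; "eef_rot": TCP orientation; "wrist_force": force on the tool from outside, world axes, zero at the start; "torque": the same for the moment, N m; "finger_gap": finger opening in mm.
Only numpy, scipy, OpenCV 4.12 (cv2) and the standard library are available. Lean on these libraries where they do the work, as an engineer would, in place of code of your own. Each camera call takes 0.05 s, during which the arm holds its last target.

## Working session

There is one attempt and no reset: what is moved stays moved. The work goes in short steps, each a Python script; the robot and the scene stay as the last script left them, time stands still between calls to the robot, and variables do not carry over. Pictures are saved under pics/ and viewed, and the job is handed in when it is done.

```bash
ls; mkdir -p pics; python3 - <<'E'
from plant import robot, kin, imaging, order
import cv2,numpy as np
print(robot.observe())
for n in ["scene","side","wrist"]:
    f=imaging.grab_frame(n); cv2.imwrite(f"pics/{n}0.png",f["color"][:,:,::-1]); np.savez(f"pics/{n}0.npz",**f)
    print({k:v for k,v in f.items() if k not in("color","range_z")})
E
```

```text
pics
{'clock': 0.0, 'joint_positions': array([-1.45980647e-01,  3.42741434e-01,  1.52500921e+00, -9.71720163e-07,
        1.27540453e+00, -1.45998060e-01]), 'qd': array([-0.00120809,  0.00092767, -0.00087084,  0.0003629 ,  0.00220253,
        0.00112615]), 'joint_torque': array([ 7.61924657e-04, -4.31245601e+01, -2.44219762e+01,  7.17750052e-02,
        5.59406646e-02, -1.04314388e-04]), 'tool_pos': array([5.24695517e+02, 7.69486314e-02, 2.91537899e+02]), 'eef_rot': array([-2.22053537e+00, -2.22057466e+00,  1.46518758e-03]), 'wrist_force': array([0.29838531, 0.05688324, 0.07751498]), 'torque': array([-0.01580719,  0.02324198,  0.02994345]), 'finger_gap': 91.84361601989664}
{'camera_matrix': array([[504.91957186,   0.        , 318.5212184 ],
       [  0.        , 504.91957186, 233.49464108],
       [  0.        ,   0.        ,   1.        ]]), 'R': array([[-0.83781506,  0.5456275 , -0.01888274],
       [ 0.36559286,  0.53501199, -0.76164561],
       [-0.4054723 , -0.64502155, -0.64771862]]), 't': array([ 421.2304022 , -122.48290928, 1127.34084929])}
{'camera_matrix': array([[443.65415
[... 207 characters left out ...]
   [-3.55832205e-01, -3.92894793e-01, -8.47948774e-01],
       [ 5.69811172e-01,  6.27959023e-01, -5.30078007e-01]]), 't': array([-391.25919155,  194.67563161,  509.14117026])}
{'camera_matrix': array([[371.64829954,   0.        , 322.91410038],
       [  0.        , 371.64829954, 231.96142211],
       [  0.        ,   0.        ,   1.        ]]), 'mount': array([[ 6.08358365e-04, -9.66210854e-01, -2.57752236e-01,
         6.78879410e+01],
       [ 9.99999704e-01,  7.09289402e-04, -2.98600450e-04,
         5.85499087e-01],
       [ 4.71331925e-04, -2.57751978e-01,  9.66211000e-01,
        -9.22097076e+01],
       [ 0.00000000e+00,  0.00000000e+00,  0.00000000e+00,
         1.00000000e+00]])}
```

View pics/scene0.png

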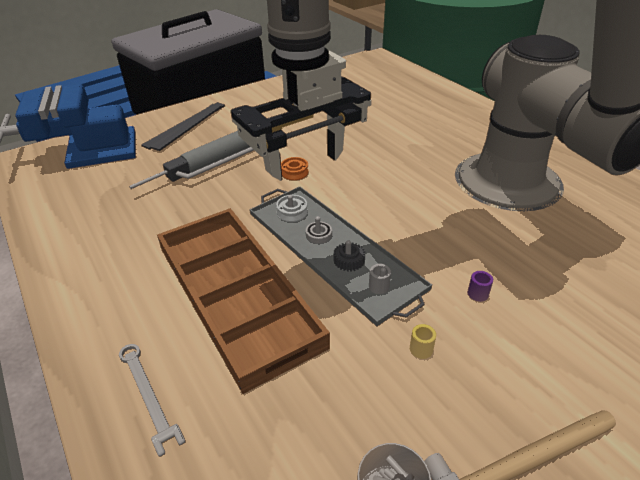

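View pics/side0.png

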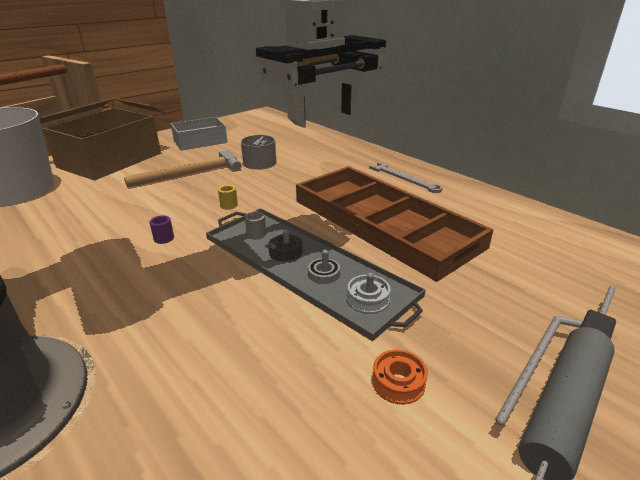

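View pics/wrist0.png

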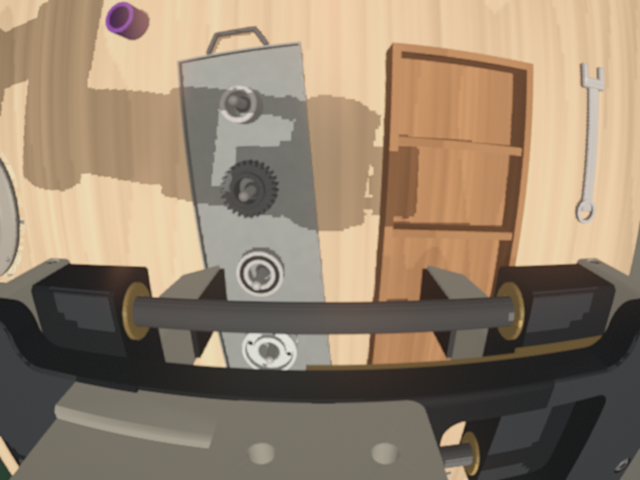

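The scene and side views show the drip tray nearer the robot, carrying pulley, bearing, gear and sleeve, with the parts tray beyond it. I'll build a top-down orthophoto from the depth data to measure poses.

```bash
cat > h.py <<'E'
import numpy as np,cv2
def cloud(f):
    K=f["camera_matrix"];z=f["range_z"];v,u=np.nonzero(z>0);d=z[v,u]
    P=np.c_[(u-K[0,2])/K[0,0]*d,(v-K[1,2])/K[1,1]*d,d]
    return (P-f["t"])@f["R"],f["color"][v,u]
def ortho(cs,name,x0=330,x1=730,y0=-260,y1=260,s=1.5,zmax=120):
    # up = +x, left = +y
    im=np.zeros((int((x1-x0)*s),int((y1-y0)*s),3),np.uint8);
    for P,C in cs:
        m=(P[:,0]>x0)&(P[:,0]<x1-1)&(P[:,1]>y0+1)&(P[:,1]<y1)&(P[:,2]<zmax)
        P,C=P[m],C[m];o=np.argsort(P[:,2]);P,C=P[o],C[o]
        r=((x1-P[:,0])*s).astype(int);c=((y1-P[:,1])*s).astype(int)
        for dr in(0,1):
            for dc in(0,1):
                im[np.clip(r+dr,0,im.shape[0]-1),np.clip(c+dc,0,im.shape[1]-1)]=C[:,::-1]
    cv2.imwrite(name,im)
E
python3 - <<'E'
from h import *
for n in("scene","side"):
    P,C=cloud(np.load(f"pics/{n}0.npz")); ortho([(P,C)],f"pics/o_{n}.png")
    m=(abs(P[:,0]-500)<250)&(abs(P[:,1])<300)
    h,e=np.histogram(P[m,2],bins=np.arange(-10,60,1)); print(n,[(int(a),int(b)) for a,b in zip(e,h) if b>150])
E
```

```text
scene [(-6, 222), (-5, 1626), (-4, 6655), (-3, 13151), (-2, 12592), (-1, 6936), (0, 3327), (1, 2078), (2, 1065), (3, 765), (4, 1682), (5, 2795), (6, 2393), (7, 1193), (8, 607), (9, 520), (10, 523), (11, 498), (12, 399), (13, 340), (14, 347), (15, 324), (16, 344), (17, 293), (18, 353), (19, 340), (20, 368), (21, 378), (22, 388), (23, 342), (24, 308), (25, 343), (26, 304), (27, 301), (28, 283), (29, 306), (30, 289), (31, 362), (32, 501), (33, 474), (34, 290), (35, 312), (36, 598), (37, 947), (38, 807), (39, 319)]
side [(-2, 2177), (-1, 12991), (0, 17674), (1, 5776), (2, 2650), (3, 2963), (4, 1073), (5, 440), (6, 602), (7, 1478), (8, 1462), (9, 737), (10, 584), (11, 543), (12, 692), (13, 620), (14, 422), (15, 353), (16, 391), (17, 528), (18, 456), (19, 422), (20, 366), (21, 369), (22, 444), (23, 583), (24, 559), (25, 398), (26, 437), (27, 438), (28, 314), (29, 294), (30, 318), (31, 333), (32, 271), (33, 308), (34, 389), (35, 464), (36, 291), (37, 243), (38, 293), (39, 697), (40, 637)]
```

```bash
python3 -c "
import cv2,numpy as np
a=cv2.imread('pics/o_scene.png');b=cv2.imread('pics/o_side.png')
cv2.imwrite('pics/o_both.png',cv2.resize(np.vstack([a,b]),(520,800)))"; echo
```

```text
(no output)
```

View pics/o_scene.png

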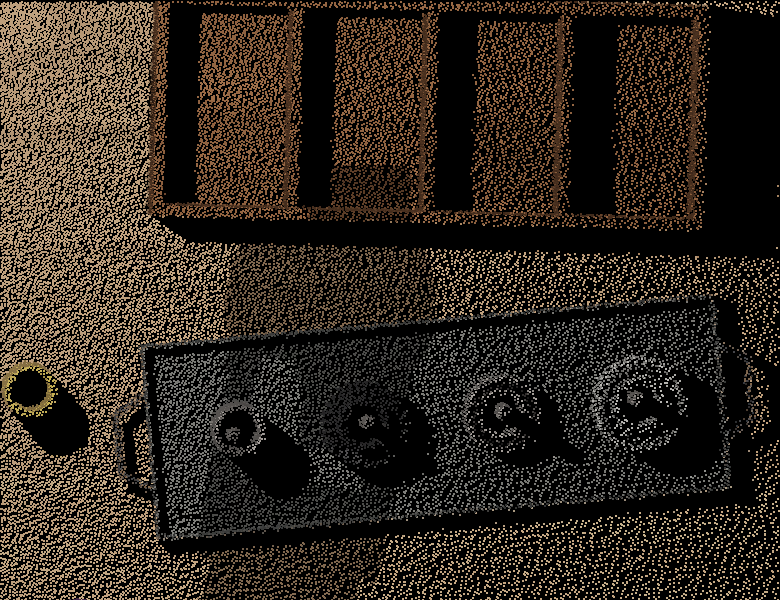

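View pics/o_side.png

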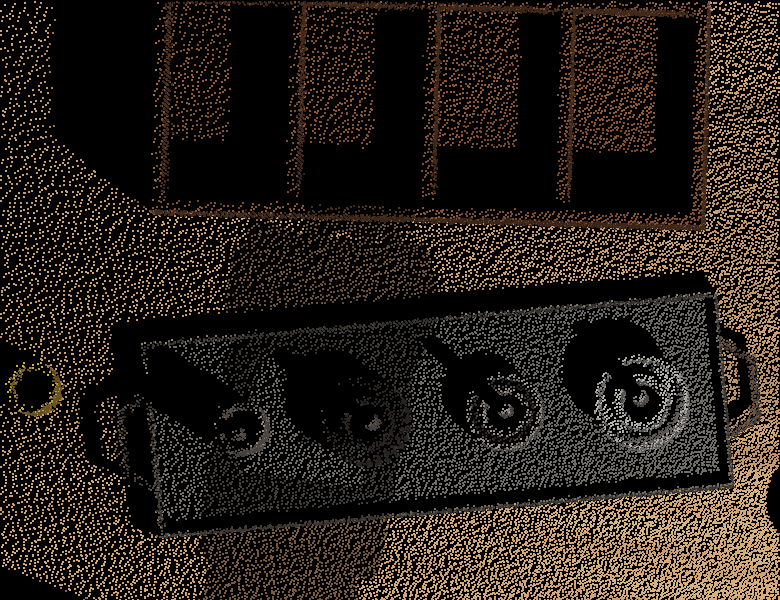

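```bash
python3 - <<'E'
from h import *
from scipy.optimize import minimize
init=dict(sleeve=(447,102),gear=(450,17),bearing=(458,-75),pulley=(466,-165))
R={'sleeve':18,'gear':18,'bearing':26,'pulley':32};zt={'sleeve':43,'gear':31,'bearing':18,'pulley':27}
cs={}
for n in("scene","side"):
    P,C=cloud(np.load(f"pics/{n}0.npz"));
    m=(P[:,0]>400)&(P[:,0]<680)&(abs(P[:,1])<250)&(abs(P[:,2])<8)&(C[:,0].astype(int)-C[:,2]>25) # bench wood
    A=np.c_[P[m,0]-500,P[m,1],np.ones(m.sum())]
    for i in range(3):
        c=np.linalg.lstsq(A,P[m,2],rcond=None)[0]; k=abs(P[m,2]-A@c)<3; A=A[k]; idx=np.nonzero(m)[0][k]; m=np.zeros_like(m); m[idx]=1
    print(n,"bench plane",c)
    P[:,2]-=np.c_[P[:,0]-500,P[:,1],np.ones(len(P))]@c; cs[n]=(P,C)
    for k,(x,y) in init.items():
        m=(abs(P[:,2]-zt[k])<3)&(np.hypot(P[:,0]-x,P[:,1]-y)<R[k]+12)
        Q=P[m,:2]
        g=np.arange(-8,8.1,.5); S=np.zeros((len(g),)*2)
        for i,a in enumerate(g):
            for j,b in enumerate(g):
                r=np.hypot(Q[:,0]-x-a,Q[:,1]-y-b)
                S[i,j]=((r<R[k])&(r>12.5)).sum()-((r>R[k])|((r<12.5)&(r>5.5))).sum()
        w=S>=S.max()-2; I=np.argwhere(w)
        print(n,k,len(Q),np.array([x,y])+g[I].mean(0).round(1),"spread",g[I].std(0).round(1))
    # parts tray top rim corners
    m=(P[:,2]>38)&(P[:,2]<42.5)&(P[:,0]>560)&(P[:,0]<790)&(abs(P[:,1])<230)&(C[:,0]>C[:,2].astype(int)+15)
    print("ptray",cv2.minAreaRect(P[m,:2].astype(np.float32)))
    m=(P[:,2]>11)&(P[:,2]<15)&(P[:,0]>360)&(P[:,0]<545)&(abs(P[:,1])<200)&(abs(C[:,0]-C[:,2].astype(int))<20)
    print("dtray",cv2.minAreaRect(P[m,:2].astype(np.float32)))
E
```

```text
scene bench plane [ 0.01720013 -0.0153465   0.13591885]
scene sleeve 175 [444.2 101.5] spread [0.2 0. ]
scene gear 111 [448.5  18.8] spread [0.  0.2]
scene bearing 135 [455.4 -73.5] spread [0.2 0.4]
scene pulley 34 [ 462.6 -163. ] spread [0.9 0.5]
ptray ((610.8924560546875, 100.43452453613281), (221.06674194335938, 108.82550811767578), 53.47228240966797)
dtray ((451.24761962890625, -6.1839752197265625), (133.00389099121094, 380.9855651855469), 5.826991081237793)
side bench plane [ 0.00050269 -0.00063861  0.13472564]
side sleeve 117 [444.2  98.2] spread [0.2 0.2]
side gear 133 [448.2  14.5] spread [0.2 0. ]
side bearing 404 [455. -77.] spread [0. 0.]
side pulley 536 [ 461.5 -168. ] spread [0. 0.]
ptray ((658.6333618164062, -27.056015014648438), (369.3838195800781, 154.47422790527344), 88.23735809326172)
dtray ((452.1703796386719, -12.166763305664062), (133.0740203857422, 386.7453308105469), 5.016645908355713)
```

```bash
cat >> h.py <<'E'
from scipy.spatial.transform import Rotation as Ro
def wray(f,pos,rv,u,v,z):
    K=f["camera_matrix"];a=np.array([u-K[0,2],v-K[1,2]])/K[0,0];r=np.hypot(*a)
    d=np.r_[a/r*np.sin(r),np.cos(r)]
    M=f["mount"];Rt=Ro.from_rotvec(rv).as_matrix()
    o=Rt@M[:3,3]+pos; w=Rt@M[:3,:3]@d
    return o+w*(z-o[2])/w[2]
def wproj(f,pos,rv,X):
    M=f["mount"];Rt=Ro.from_rotvec(rv).as_matrix();p=M[:3,:3].T@(Rt.T@(np.asarray(X)-pos)-M[:3,3])
    th=np.arctan2(np.hypot(p[0],p[1]),p[2]);K=f["camera_matrix"];return K[:2,2]+K[0,0]*th*p[:2]/np.hypot(p[0],p[1])
E
python3 - <<'E'
from h import *
f=dict(np.load("pics/wrist0.npz"));pos=np.array([524.7,.08,291.54]);rv=np.array([-2.2205354,-2.2205747,.00147])
K=f["camera_matrix"]
im=f["color"][:,:,::-1].copy()
def draw(x,y,z,r,c):
    pts=np.array([wproj(f,pos,rv,(x+r*np.cos(t),y+r*np.sin(t),z)) for t in np.linspace(0,6.3,60)])
    cv2.polylines(big,[np.round((pts-[170,50])*2.6+1.3).astype(int)],True,c,1)
big=cv2.resize(im[50:280,170:420],None,fx=2.6,fy=2.6,interpolation=cv2.INTER_CUBIC)
for c,d in(((0,0,255),dict(s=(444.2,101.5,43,18),g=(448.5,18.8,31,18),b=(455.4,-73.5,18,26))),((0,255,0),dict(s=(444.2,98.2,43,18),g=(448.2,14.5,31,18),b=(455,-77,18,26)))):
    for p in d.values(): draw(*p,c)
cv2.imwrite("pics/wchk.png",big)
E
```

```text
(no output)
```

View pics/wchk.png

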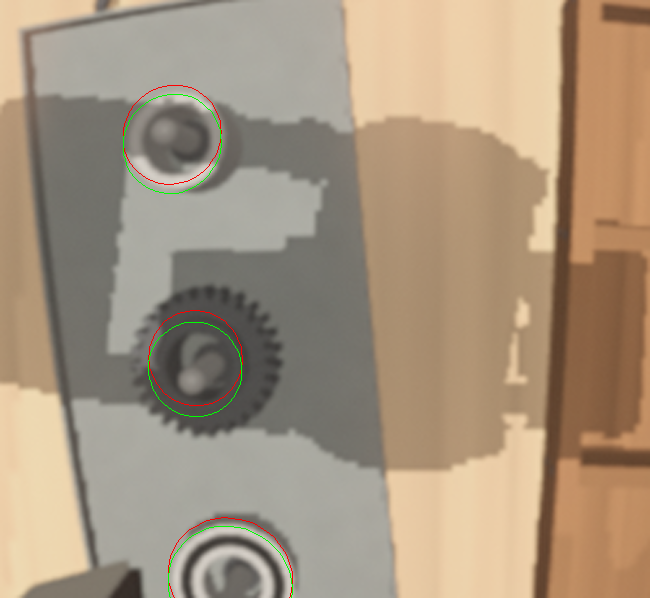

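The row from left to right is sleeve, gear, bearing, pulley. The side-camera fit (green circles) sits on the sleeve and bearing rims, e.g. the sleeve top near (172,143) in the crop, so I'll use the side camera. I start with the sleeve.

```bash
cat >> h.py <<'E'
R0=Ro.from_rotvec(np.pi/np.sqrt(2)*np.array([-1,-1,0]))
YD,YP=np.deg2rad(5.0),np.deg2rad(-1.75)
def ori(y): return (Ro.from_euler('z',y)*R0).as_rotvec()
PT=np.array([658.5,-26.5])
def bay(k):
    y=(135,45,-45,-135)[k];return PT+y*np.array([-np.sin(YP),np.cos(YP)])
def st(robot,msg):
    o=robot.observe();print(msg,round(o["clock"],2),o["tool_pos"].round(1),"F",o["wrist_force"].round(1),"gap",round(float(o["finger_gap"]),1))
def pick(robot,xy,od):
    robot.move_to([*xy,150],ori(YD)); robot.set_gripper(od+17)
    robot.move_l([*xy,90],velocity=150); robot.move_l([*xy,71.5],velocity=50); st(robot,"down")
    robot.set_gripper(0); st(robot,"grip")
    robot.move_l([*xy,152],velocity=90); st(robot,"lifted")
def snap(robot,imaging,name,which="wrist"):
    o=robot.observe();f=imaging.grab_frame(which);cv2.imwrite(f"pics/{name}.png",f["color"][:,:,::-1]);np.savez(f"pics/{name}.npz",pos=o["tool_pos"],rv=o["eef_rot"],**f)
E
python3 - <<'E'
from h import *
from plant import robot,imaging
f=dict(np.load("pics/wrist0.npz"));pos=np.array([524.7,.08,291.54]);rv=np.array([-2.2205354,-2.2205747,.00147])
print("gear teeth centre",wray(f,pos,rv,170+208/2.6,50+361/2.6,23).round(1), "sleeve",wray(f,pos,rv,170+175/2.6,50+143/2.6,43).round(1))
print([bay(k).round(1) for k in range(4)])
pick(robot,(444.2,98.5),36)
snap(robot,imaging,"p1","side"); snap(robot,imaging,"w1")
E
```

```text
gear teeth centre [452.4  16.   23. ] sleeve [446.1  97.7  43. ]
[array([662.6, 108.4]), array([659.9,  18.5]), array([657.1, -71.5]), array([ 654.4, -161.4])]
down 2.8 [444.1  98.5  71.3] F [-0.  -0.   0.1] gap 53.1
grip 3.23 [444.5  98.5  71.7] F [-0.4 -0.5  0.5] gap 35.2
lifted 4.28 [443.8  98.5 151.5] F [-0.6  0.1 -2.1] gap 35.4
```

View pics/p1.png

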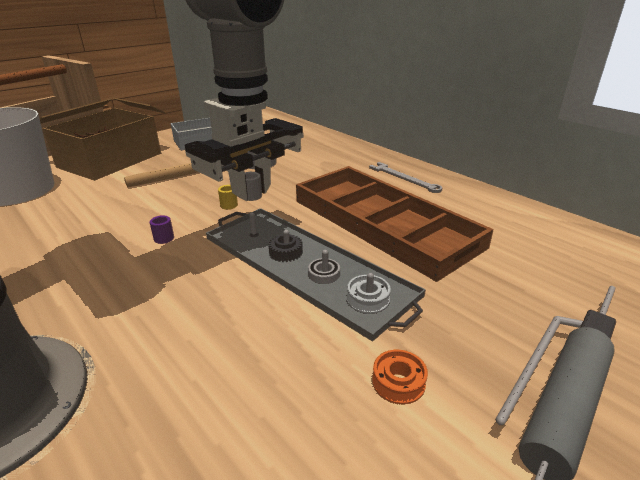

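View pics/w1.png

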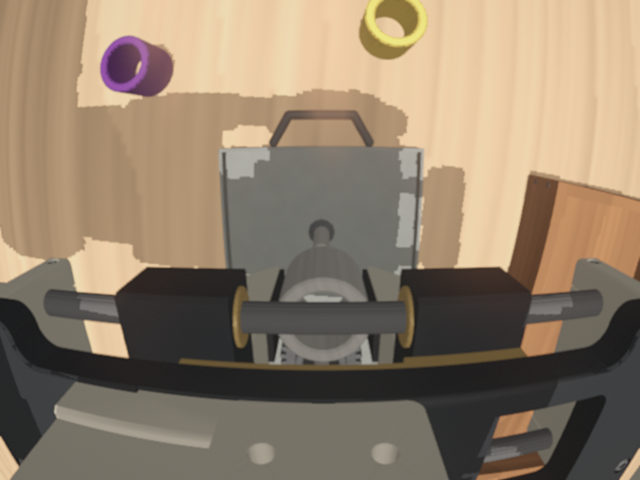

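The sleeve is off its post and upright between the fingers (side view, about (252,187)). I'll place it by lowering until I feel contact.

```bash
cat >> h.py <<'E'
def place(robot,k,od):
    xy=bay(k); robot.move_to([*xy,152],ori(YP)); 
    robot.move_l([*xy,95],velocity=120); robot.move_l([*xy,79],velocity=40); robot.hold(.2)
    f0=robot.observe()["wrist_force"][2]; z=79
    while z>74.5:
        z-=.5; robot.move_l([*xy,z],velocity=20); robot.hold(.05)
        if robot.observe()["wrist_force"][2]-f0>2.5: break
    st(robot,f"f0 {f0:.1f} contact z={z}")
    robot.set_gripper(od+16); robot.hold(.15); st(robot,"released")
    robot.move_l([*xy,110],velocity=100); robot.move_l([*xy,150],velocity=200)
E
python3 - <<'E'
from h import *
from plant import robot,imaging
place(robot,0,36)
st(robot,"up"); snap(robot,imaging,"p2","scene"); snap(robot,imaging,"w2")
E
```

```text
f0 -2.4 contact z=76.5 8.12 [662.7 108.5  76.7] F [0.3 0.2 0.9] gap 35.2
released 8.8 [662.6 108.4  76.5] F [ 0.7 -0.4  0.6] gap 52.0
up 9.63 [662.9 108.4 150.4] F [-0.6  0.2 -0.4] gap 51.9
```

View pics/p2.png

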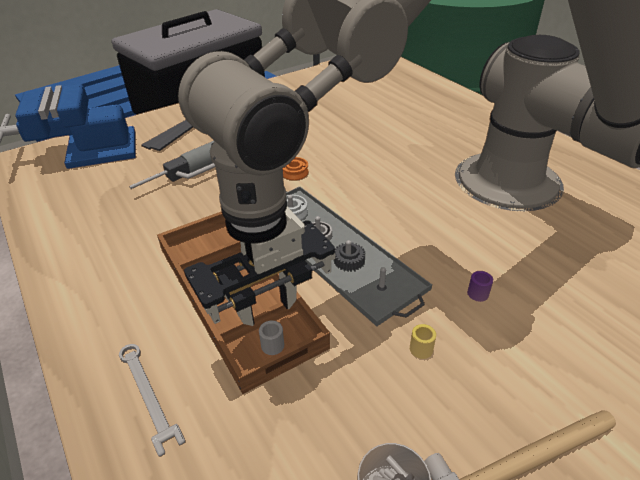

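View pics/w2.png

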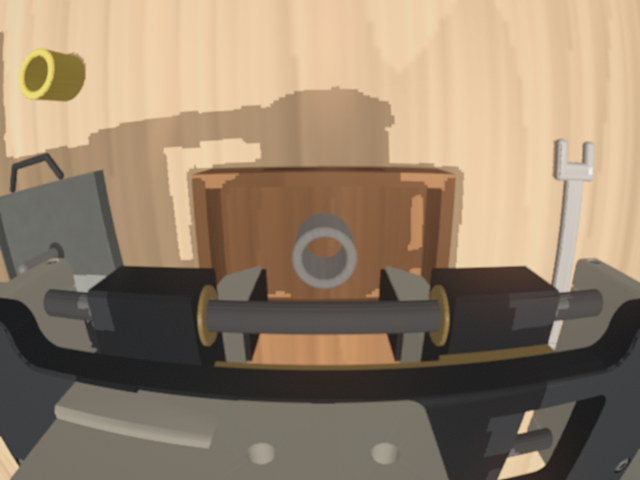

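The sleeve is upright and centred in the leftmost bay (wrist view, about (324,255)). Next is the gear, with a picture while it is lifted.

```bash
python3 - <<'E'
from h import *
from plant import robot,imaging
pick(robot,(450,15.5),58)
snap(robot,imaging,"p3","side"); 
E
```

```text
down 12.33 [449.9  15.5  71.3] F [ 0.5  0.  -0.5] gap 75.2
grip 12.78 [449.9  15.5  71.7] F [-1.3 -0.   1.9] gap 56.8
lifted 13.82 [449.6  15.5 151.5] F [-1.  -0.2 -3.8] gap 57.0
```

View pics/p3.png

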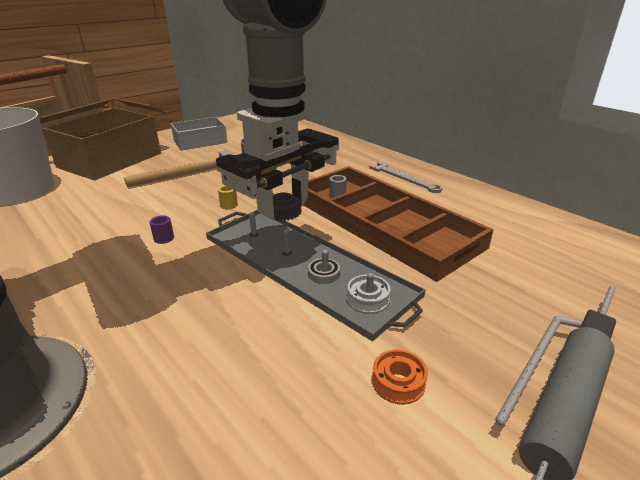

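The gear is held level at about (287,206), clear of its post.

```bash
python3 - <<'E'
from h import *
from plant import robot,imaging
place(robot,1,58); snap(robot,imaging,"w4")
pick(robot,(456,-77),52)
snap(robot,imaging,"p4","side"); 
E
```

```text
f0 -3.3 contact z=76.5 17.59 [660.   18.5  76.7] F [-0.1  0.  -0.6] gap 56.4
released 18.27 [659.9  18.5  76.5] F [ 0.4  0.2 -0.1] gap 74.0
down 21.48 [455.9 -77.   71.3] F [-0.3 -0.  -0.7] gap 69.4
grip 21.92 [456.1 -77.   71.7] F [-0.5 -0.7  1.1] gap 51.0
lifted 22.96 [455.7 -76.9 151.5] F [ 0.3  1.3 -0.9] gap 51.0
```

View pics/w4.png

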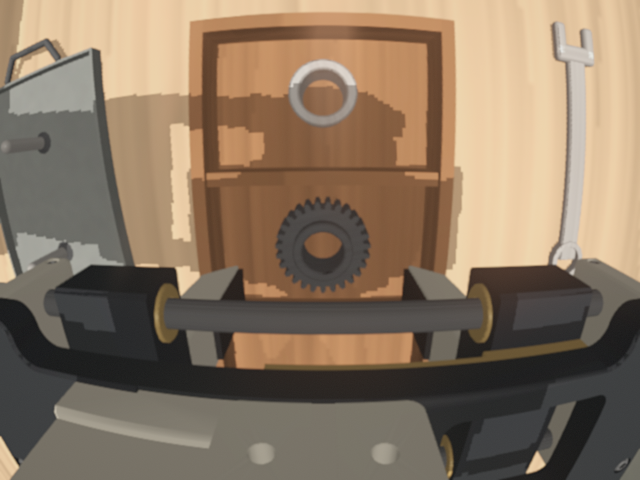

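View pics/p4.png

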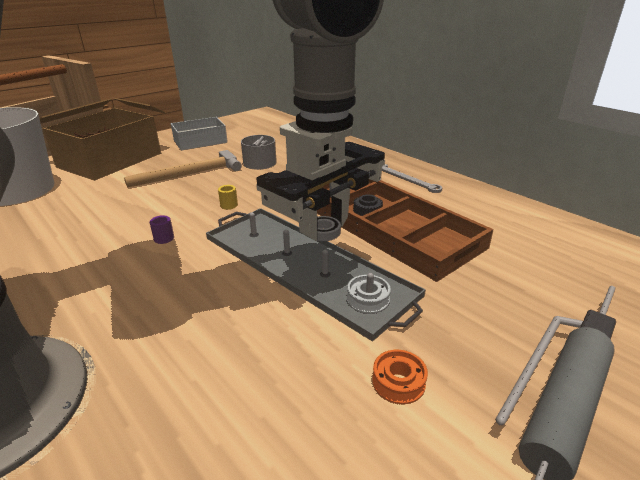

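The gear lies flat in bay 2 (wrist view, about (323,245)) and the bearing is lifted level at about (325,228). I'll place the bearing and then pick the pulley.

```bash
sed -i 's/while z>74.5/while z>76/' h.py; python3 - <<'E'
from h import *
from plant import robot,imaging
place(robot,2,52); snap(robot,imaging,"w5")
pick(robot,(462.5,-167.5),64)
snap(robot,imaging,"p5","side"); 
E
```

```text
f0 -2.0 contact z=76.0 27.0 [657.2 -71.5  76.7] F [-1.6  0.   5. ] gap 51.1
released 27.68 [657.1 -71.5  76. ] F [-0.5 -0.5  0.4] gap 68.0
down 30.99 [ 462.4 -167.5   71.3] F [-0.1 -0.4 -0.5] gap 80.6
grip 31.43 [ 462.6 -167.5   71.7] F [-0.1  0.7  1.2] gap 63.3
lifted 32.47 [ 462.2 -167.3  151.5] F [-0.2 -0.4 -3.1] gap 63.6
```

View pics/w5.png

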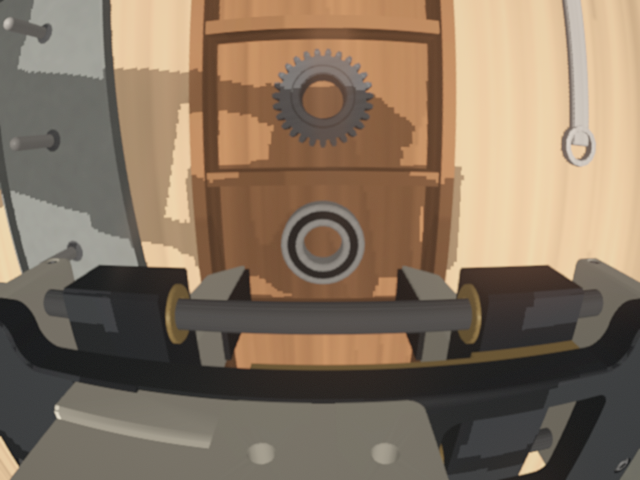

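View pics/p5.png

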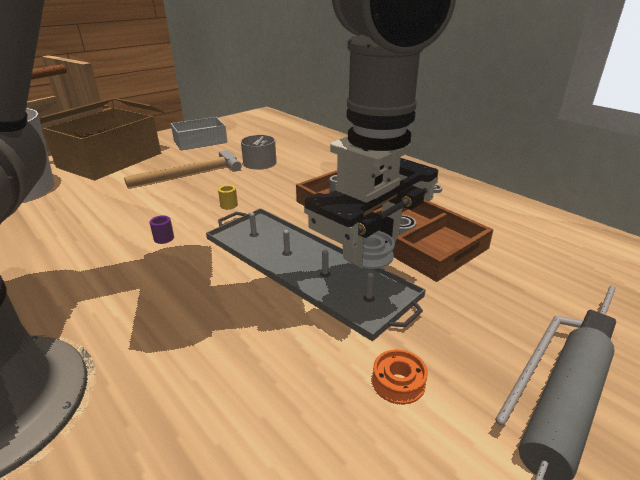

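The bearing is flat in bay 3 (about (323,243)) and the pulley is lifted level at about (372,250).

```bash
python3 - <<'E'
from h import *
from plant import robot,imaging
place(robot,3,64); snap(robot,imaging,"w6")
robot.move_l([480,-60,300],velocity=250); robot.hold(.3); st(robot,"end")
snap(robot,imaging,"p6","scene"); snap(robot,imaging,"s6","side")
P,C=cloud(dict(np.load("pics/s6.npz")))
for k,(n,od,zc) in enumerate((("sleeve",36,48),("gear",36,36),("bearing",52,23),("pulley",64,32))):
    b=bay(k);m=(np.hypot(*(P[:,:2]-b).T)<od/2+3)&(abs(P[:,2]-zc)<3);Q=P[m]
    c=np.linalg.lstsq(np.c_[Q[:,:2]-b,np.ones(len(Q))],Q[:,2],rcond=None)[0]
    print(n,m.sum(),"median top z",np.median(Q[:,2]).round(1),"expected",zc,"tilt",c[:2].round(3))
E
```

```text
f0 -2.8 contact z=76.5 36.18 [ 654.5 -161.5   76.7] F [-0.3  0.4 -0.1] gap 63.6
released 36.86 [ 654.4 -161.4   76.5] F [-0.4 -0.5  0.3] gap 80.0
end 39.2 [480.2 -60.2 299.4] F [ 0.1 -1.   0.1] gap 80.0
sleeve 77 median top z 47.3 expected 48 tilt [-0.012  0.005]
gear 96 median top z 35.5 expected 36 tilt [-0.005  0.003]
bearing 279 median top z 22.5 expected 23 tilt [ 0.007 -0.001]
pulley 401 median top z 31.6 expected 32 tilt [ 0.003 -0.004]
```

View pics/w6.png

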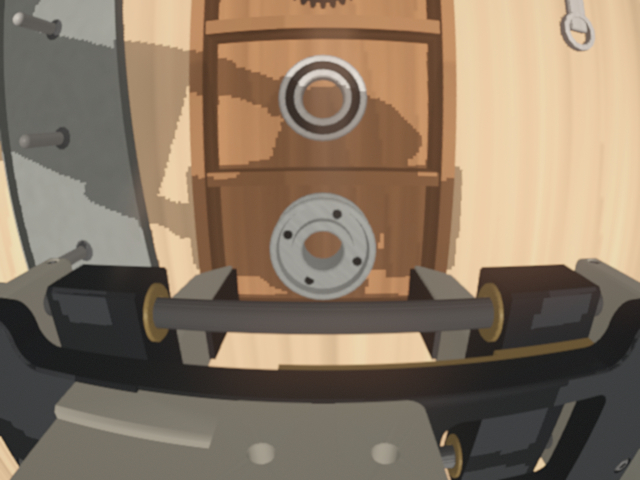

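View pics/p6.png

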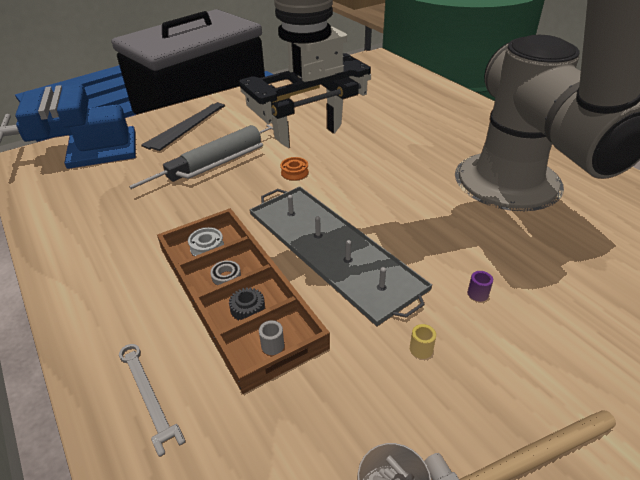

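All four parts lie flat in their bays in the original order: sleeve (272,337), gear (247,303), bearing (225,271) and pulley (205,240). The gripper is clear of everything.

```bash
python3 -c "
from plant import order
order.close_job()"
```

```text
the job is handed in; nothing more can be done
```

All four parts are in the parts tray in their original order, left to right: sleeve, gear, bearing, pulley. I handed the job in at about 39 s of the 90 s allowed. Each part was gripped round the outside, lifted straight off its post, and lowered onto its bay floor before release.

**Last checks:**
- **Height and tilt:** the side camera put every part's top within 0.7 mm of the expected height, with tilt of about 0.013 rad or less.
- **Position:** the pictures show each part near the middle of its bay. I judged this by eye and did not measure it.
- **Robot:** the gripper is raised well clear of everything.

**Disagreements and one slip:**
- **Camera mismatch:** the scene and side cameras differed by 3–5 mm in y when I first measured the parts. The wrist view matched the side camera for the sleeve and bearing, so I used the side camera. For the gear, the wrist reading differed from the side camera by about 4 mm in x, so I aimed between the two. All four grips closed on the part as expected.
- **Late contact:** for the light bearing, the contact check triggered one 0.5 mm step later than for the others, at about 5 N.

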